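# Cover the two open vessels with their lids

### The arm

A 6-joint arm with a two-finger parallel gripper is mounted at the origin on a cart in front of the work surface, level with it; the furniture and walls round the work are solid. World frame = base frame: x ahead of the robot, y to its left, z up, the work surface at z = 0. Lengths are in mm, angles in rad, forces in N, time in s.
With the tool pointing down it reaches from about 275 to 1000 mm from the base axis. Payload 8.4 kg.
Tool frame: the origin (TCP) lies on the centre line of the jaws, within the pads' length; the fingertips stand 17 mm ahead of it and the grasp point (between the pads) lies 2 mm behind it (r.tcp_to_tips is the z of the fingertips in the tool frame, in mm); z points along the fingers, y is the direction in which the jaws open and shut (so a half turn about z gives the same grasp; the last joint's range is limited). The gripper opens to 85 mm and grips with 20 to 120 N. Pads are 22 mm wide; open, the fingers measure 114 mm over their backs; the gripper's body (76 mm by 85 mm) begins 54 mm behind the grasp point. The pads swing forward as they close: fully open they stand 13 mm farther back than shut.
Start: joints at [-1.165, 0.353, 1.633, -0, 1.155, -0.002], TCP at [247.868, -573.75, 219.881] pointing down, gripper open.
Joint ranges: [-2.63, 2.63], [-0.92, 2.1], [0.06, 2.66], [-1.3, 4.44], [0, 2.69], [-3.02, 3.02]. Speed limits (rad/s): [2.22, 2.22, 2.79, 3.14, 3.14, 3.14].

### API

Orientations are given as [roll, pitch, yaw] about the fixed x, y, z axes, in that order (R = Rz(yaw) Ry(pitch) Rx(roll)).
In Python, from rig import r, cams, job gives the robot as it stands.
- The arm moves only by the tool drive_tool, never from a script. Its argument "deltas" is a list of rows, each a list of 4 numbers: the shift along the tool's x, y, z in cm, then the turn about the tool's z in rad. In form: [[x, y, z, roll], ...]. A call has 1 to 12 rows; each row shifts and turns the commanded pose from where the row before left it, along the tool's axes as they then stand; what a row does not reach is not made up. A row lasts 1/12 s, in which the tool goes at most 41.7 mm and 7.16 degrees, less where a joint would pass 70% of its speed; a pose out of reach is approached as far as the arm can. A call with a gripper value outside its range is refused whole. "jaw" is the closure, from 0 (fully open) to 1 (shut), set as the call begins (left out, the last holds). The fingers move at their own pace and stop on an object; "force" is the grip in N (left out, the last holds). Time passes only in rows, so rows that do not move let the fingers close. It gives the time, the measured TCP pose, the force and the opening at its end, in the units of the state.
- r.sense(): the state, without advancing time (a new reading comes with each control period).
- cams.grab_frame(name): name is "scene" or "top" or "wrist"; returns (picture, depth): 420x560x3 uint8, red, green, blue; 420x560 float32, mm along the optical axis (not along the pixel's ray), 0 where there is no reading.
- cams.camera_params(name): a dict with "fx", "fy", "cx", "cy" (pixels), "R" (3x3) and "t" (3): a world point X has camera coordinates R X + t. Camera axes: x right, y down, z forward; pixel columns grow to the right and rows downward; lengths in mm; the calibration is good to about 2 mm. A picture is of the moment at which its call begins: read the wrist's pose just before it. camera_params takes no time and is no camera call; for the wrist camera it gives the pose at the moment of the call.
- job.sign_off(): hands the job in, once; it reports no verdict.
The state is a dict: "clock": time; "qpos": joint angles; "qvel": joint speeds; "joint_efforts": joint torques, N m; "eef_pos": TCP position; "tcp_rot": TCP orientation; "contact_force": force on the tool from outside, world axes, zero at the start; "wrist_torque": the same for the moment, N m; "opening": opening from 0.0 (shut) to 1.0 (fully open).
Only numpy, scipy, OpenCV 4.12 (cv2) and the standard library are available. Lean on these libraries where they do the work, as an engineer would, in place of code of your own. Each camera call takes 0.05 s, during which the arm holds its last target. There are 200 camera calls.

### The job

Two open vessels, a glass beaker and a steel canister, and their two knobbed steel lids stand scattered on the worktop. Put each lid on the vessel it fits, the wide lid on the beaker and the narrow lid on the canister, so that it sits flat on the rim with its plug in the mouth. Leave both vessels standing upright about where they are.

Things in the scene. Friction and masses are not known exactly. Their poses are not given: they have to be found in the camera images.
- wide_lid: the wide steel lid: flange 80 mm across, 4 mm thick; on top a central upright knob 20 mm across, 28 mm tall; below, a plug 12 mm deep, 48 mm across tapering to 36 at its foot. Stands on its plug on the worktop, knob up, flange underside at height 12 mm. Origin: centre of the flange's underside, which sits on a rim; z up along the knob; round, yaw does not matter. About 90 g.
- narrow_lid: the narrow steel lid: flange 62 mm across, 4 mm thick; on top a central upright knob 20 mm across, 28 mm tall; below, a plug 12 mm deep, 38 mm across tapering to 26 at its foot. Stands on its plug on the worktop, knob up, flange underside at height 12 mm. Origin: centre of the flange's underside, which sits on a rim; z up along the knob; round, yaw does not matter. About 60 g.
- beaker_mouth (a point): mouth centre of the clear glass beaker, at the height of its rim; z is up. The beaker is loose, 70 mm across and 86 mm tall, its mouth about 59 mm clear; about 120 g. The wide lid belongs on it; seated, the lid's origin lies at this point. Beware: a fixed chiller box 0.35 m tall stands behind the middle of the work, from x = 0.57 m on, y from -0.2 to 0.1 m.
- canister_mouth (a point): centre of the mouth of the tall open steel canister with a thin wire bail hanging at its side, at the height of its rim; z is up. The canister is loose, 56 mm across and 124 mm tall, its mouth about 46 mm clear; about 200 g. The narrow lid belongs on it; seated, the lid's origin lies at this point.
There are look-alikes about, which are no part of the job. What is shaped like the narrow_lid but brown, orange or turquoise is not meant.

How it is judged:
By the outcome, as a careful person would: the job done as asked, in the order asked, and still so for the second after the job is handed in, with the robot touching nothing.
It also fails if it takes over 59 s, if anything falls off the work surface, if the arm or the gripper's body presses on something with over 40 N, if the wrist force passes 120 N, or if a joint passes its speed limit or range.

## Working session

There is one attempt and no reset: what is moved stays moved. The work goes in short steps, Python scripts to look and compute and a tool call to move; the robot and the scene stay as the last step left them, time stands still between calls to the robot, and variables do not carry over. Pictures are saved under pics/ and viewed, about 8 in all and at most 12, crops included, and the job is handed in when it is done.

Besides the shell and the picture viewer there is one more tool, called after "Request:" as name([rows], argument=value, ...), one row to a line, values as JSON. drive_tool: Moves the arm, as the interface text tells. Its arguments: {"type":"object","properties":{"deltas":{"type":"array"},"jaw":{"type":"number"},"force":{"type":"number"}},"required":["deltas"]}

```bash
ls; mkdir -p pics; python3 - <<'E'
from rig import r,cams,job
import cv2,numpy as np
s=r.sense();print(s)
for n in("scene","top"):
    p,d=cams.grab_frame(n);cv2.imwrite(f"pics/{n}0.png",p[:,:,::-1]);np.save(f"pics/{n}0.npy",d)
    c=cams.camera_params(n);R=np.array(c["R"]);print(n,c["fx"],c["cx"],c["cy"],(-R.T@c["t"]).round(),R.round(3).tolist())
E
```

```text
pics
{'clock': 0.0, 'qpos': array([-1.16537693e+00,  3.53644390e-01,  1.63417609e+00, -1.78250627e-05,
        1.15515378e+00, -2.43910501e-03]), 'qvel': array([-0.00060669,  0.00092686,  0.00141062, -0.00014884, -0.00067163,
       -0.00172336]), 'joint_efforts': array([ 3.63979954e-03, -6.05250120e+01, -3.42062974e+01,  2.86829491e-04,
        9.28203663e-03, -3.58922534e-06]), 'eef_pos': array([ 247.67745958, -573.28440006,  219.1460696 ]), 'tcp_rot': array([-3.14021101e+00,  1.29274833e-05,  4.07865720e-01]), 'contact_force': array([0.28207892, 0.95360864, 0.28806008]), 'wrist_torque': array([ 0.02292284, -0.01933506,  0.01717755]), 'opening': 1.0000243328281053}
scene 412.6766409706404 278.4176128231059 208.41307036481246 [-360.  558.  665.] [[-0.592, -0.806, -0.015], [-0.377, 0.293, -0.878], [0.712, -0.514, -0.478]]
top 395.6594308743881 277.3518441115668 209.43454023726773 [ 370.  -74. 1220.] [[0.009, -1.0, -0.016], [-0.997, -0.008, -0.072], [0.071, 0.016, -0.997]]
```

View pics/scene0.png

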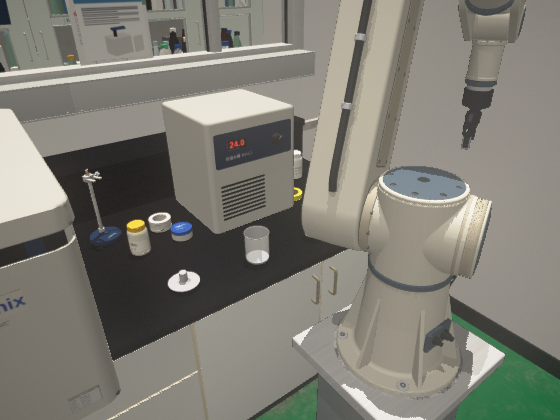

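View pics/top0.png

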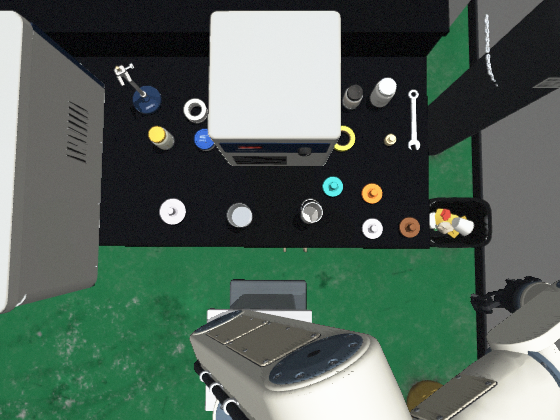

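Top view: the wide lid is at (172,211), the beaker at (239,215) and the canister with its bail at (311,211). The steel narrow lid is at (372,229). Possible mix-ups for it are orange (372,194), turquoise (333,186) and brown (410,228), plus the white tape roll (195,110). In the scene view the wide lid is at (184,281) and the beaker at (257,245). My picks are (172,211) for wide and (372,229) for narrow, and I'll check them in one crop.

```bash
cat > h.py <<'E'
import numpy as np,cv2
def ray(c,u,v,z):
    R=np.array(c["R"]);t=np.array(c["t"]);o=-R.T@t
    d=R.T@np.array([(u-c["cx"])/c["fx"],(v-c["cy"])/c["fy"],1])
    return o+d*(z-o[2])/d[2]
def cloud(c,D):
    R=np.array(c["R"]);t=np.array(c["t"]);v,u=np.mgrid[:D.shape[0],:D.shape[1]]
    P=np.stack([(u-c["cx"])/c["fx"]*D,(v-c["cy"])/c["fy"]*D,D],-1)
    return (P-t)@R
def go(s,p,yaw=None):
    "remaining move in tool axes, cm, to world point p"
    from scipy.spatial.transform import Rotation as Ro
    R=Ro.from_euler("xyz",s["tcp_rot"]).as_matrix();return (R.T@(np.array(p)-s["eef_pos"])/10).round(2)
E
python3 - <<'E'
from rig import cams
from h import *
im=cv2.imread("pics/top0.png");D=np.load("pics/top0.npy");c=cams.camera_params("top");W=cloud(c,D)
g=im.max(2)
for n,(u,v),z in (("wide",(172,211),16),("beaker",(239,215),86),("can",(311,211),124),("narrow",(372,229),16)):
    w=22;sub=(slice(v-w,v+w),slice(u-w,u+w))
    q=W[sub].reshape(-1,3);ok=(D[sub].ravel()>0)
    for lo,hi in((8,25),(30,60),(75,95),(115,130)):
        m=ok&(q[:,2]>lo)&(q[:,2]<hi)
        if m.sum()>3:
            a=q[m];(cx,cy),rad=cv2.minEnclosingCircle(a[:,:2].astype(np.float32));print(n,lo,hi,m.sum(),a.mean(0).round(1),"circ",round(cx,1),round(cy,1),round(rad,1))
    mk=(g[sub]>90).astype(np.uint8);cs,_=cv2.findContours(mk,cv2.RETR_EXTERNAL,cv2.CHAIN_APPROX_NONE);k=max(cs,key=cv2.contourArea)
    e=cv2.fitEllipse(k);print("  ell",e[0][0]+u-w,e[0][1]+v-w,e[1],ray(c,e[0][0]+u-w,e[0][1]+v-w,z).round(1))
cv2.imwrite("pics/crop1.png",cv2.resize(im[170:255,140:440],None,fx=2.66,fy=2.66,interpolation=cv2.INTER_CUBIC))
E
```

```text
wide 8 25 486 [447.9 266.7  16.4] circ 434.4 262.5 54.0
wide 30 60 42 [447.9 266.   42.8] circ 447.8 267.1 9.8
  ell 172.05158805847168 211.04853439331055 (25.422454833984375, 25.96380615234375) [448.7 268.7  16. ]
beaker 8 25 64 [439.5  60.8  13. ] circ 457.5 48.7 53.7
beaker 30 60 51 [441.6  61.1  46.2] circ 434.9 55.3 32.8
beaker 75 95 98 [438.   59.8  83.6] circ 435.2 55.7 34.8
  ell 239.16848182678223 214.9206199645996 (23.209026336669922, 24.713438034057617) [434.6  54.7  86. ]
can 8 25 81 [ 492.8 -194.5   15.2] circ 461.8 -180.8 69.9
can 30 60 34 [ 445.6 -154.5   44.7] circ 442.2 -151.7 27.1
can 75 95 38 [ 457.8 -152.7   85.8] circ 449.2 -149.0 33.3
can 115 130 59 [ 444.8 -154.   123.5] circ 442.5 -152.1 28.5
  ell 311.22727394104004 210.71845626831055 (21.015045166015625, 23.464147567749023) [ 445.9 -149.7  124. ]
narrow 8 25 284 [ 401.1 -341.1   16.7] circ 398.4 -352.9 42.3
narrow 30 60 39 [ 401.3 -340.3   43.5] circ 401.8 -340.9 9.8
  ell 371.95429039001465 228.12005996704102 (19.96955108642578, 20.288776397705078) [ 402.  -341.1   16. ]
```

View pics/crop1.png

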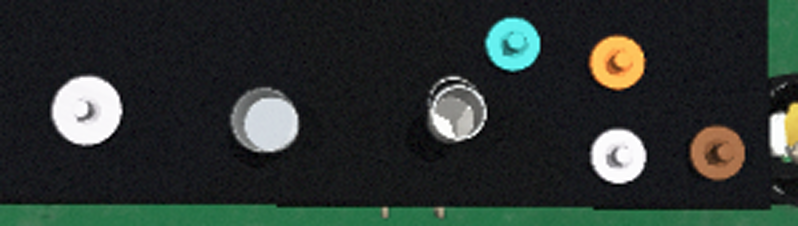

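Crop: the wide steel lid is at crop (87,110), the beaker at (265,120), the canister with its bail at (457,110) and the steel narrow lid at (618,156). The coloured knobbed lids are decoys, so the choice stands. I'll go for the narrow lid first.

```bash
python3 - <<'E'
from rig import r
from h import *
s=r.sense();print(go(s,(401.5,-341,219)),go(s,(401.5,-341,130)))
E
```

```text
[ 23.33 -15.23   0.04] [ 23.33 -15.22   8.94]
```

Request:
drive_tool([
  [2.33,-1.52,0],
  [2.33,-1.52,0],
  [2.33,-1.52,0],
  [2.33,-1.52,0],
  [2.33,-1.52,0],
  [2.33,-1.52,0],
  [2.33,-1.52,0],
  [2.33,-1.52,0],
  [2.33,-1.52,0],
  [2.33,-1.52,0],
  [0,0,0],
  [0,0,0],
], jaw=0.45, force=40)

```text
validation failed for argument at $.de...
```

Request:
drive_tool([
  [2.33,-1.52,0,0],
  [2.33,-1.52,0,0],
  [2.33,-1.52,0,0],
  [2.33,-1.52,0,0],
  [2.33,-1.52,0,0],
  [2.33,-1.52,0,0],
  [2.33,-1.52,0,0],
  [2.33,-1.52,0,0],
  [2.33,-1.52,0,0],
  [2.33,-1.52,0,0],
  [0,0,0,0],
  [0,0,0,0],
], jaw=0.45, force=40)

```text
clock: 1.1
eef_pos: [401.9, -340.8, 219.7]
tcp_rot: [-3.141, 0.0, 0.41]
contact_force: [0.2, -0.7, 0.0]
opening: 0.548
```

```bash
cat > knob.py <<'E'
import sys
from rig import r,cams
from h import *
# knob top from wrist depth: args = expected x,y, z range, out name
x,y,lo,hi=map(float,sys.argv[1:5])
s=r.sense();c=cams.camera_params("wrist");p,D=cams.grab_frame("wrist")
cv2.imwrite(f"pics/{sys.argv[5]}.png",p[:,:,::-1]);W=cloud(c,D)
m=(D>0)&(W[...,2]>lo)&(W[...,2]<hi)&(np.hypot(W[...,0]-x,W[...,1]-y)<45)
a=W[m]
if len(a):
    (cx,cy),rad=cv2.minEnclosingCircle(a[:,:2].astype(np.float32));print(len(a),a.mean(0).round(1),np.ptp(a,axis=0).round(1),"circ",round(cx,1),round(cy,1),round(rad,1))
print("tcp",s["eef_pos"].round(1),s["opening"],s["contact_force"].round(1))
E
python3 knob.py 401.5 -341 41 50 w1
```

```text
357 [ 400.6 -342.    44. ] [19.7 19.5  5.1] circ 400.1 -342.3 9.9
tcp [ 401.9 -340.8  219.7] 0.547544989480598 [ 0.2 -0.7  0. ]
```

View pics/w1.png

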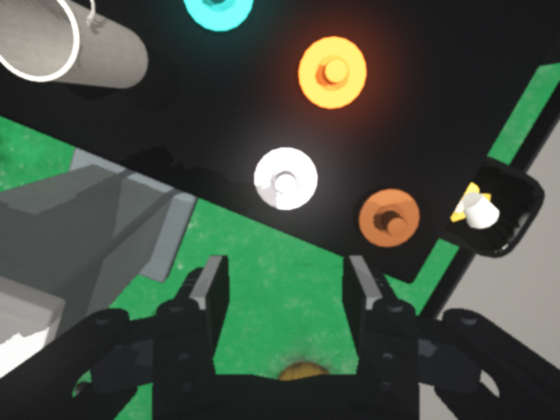

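Wrist view: the steel lid is at (286,178), with orange at (333,72) and brown at (390,217) clear of the fingers. The bail pivot on the canister shows near (92,12). Descending.

Request:
drive_tool([
  [-0.16,0.06,2,0],
  [0,0,2,0],
  [0,0,2,0],
  [0,0,2,0],
  [0,0,2,0],
  [0,0,2,0],
  [0,0,2,0],
  [0,0,2,0],
  [0,0,1.2,0],
  [0,0,0.6,0],
  [0,0,0.4,0],
  [0,0,0,0],
])

```text
clock: 2.15
eef_pos: [399.7, -343.4, 37.4]
tcp_rot: [-3.141, 0.0, 0.407]
contact_force: [-0.8, -0.4, 0.9]
opening: 0.545
```

Request:
drive_tool([
  [0,0,0,0],
  [0,0,0,0],
  [0,0,0,0],
  [0,0,0,0],
  [0,0,0,0],
  [0,0,0,0],
  [0,0,0,0],
  [0,0,0,0],
], jaw=1)

```text
clock: 2.82
eef_pos: [400.3, -343.0, 37.9]
tcp_rot: [3.142, -0.0, 0.408]
contact_force: [-0.1, 0.8, -0.5]
opening: 0.001
```

Shut with nothing between the pads, so the grasp missed. Looking.

```bash
python3 knob.py 401 -342 41 50 w2
```

```text
374 [ 405.7 -338.1   43.5] [13.3 18.9  4.8] circ 402.0 -341.5 9.7
tcp [ 400.3 -343.    37.9] 0.0010105327090385657 [-0.1  0.8 -0.5]
```

View pics/w2.png

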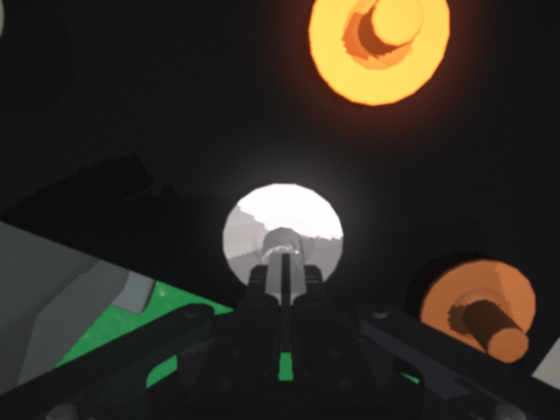

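```bash
python3 - <<'E'
from rig import cams,r
from h import *
p=cv2.imread("pics/w2.png");cv2.imwrite("pics/w2c.png",cv2.resize(p[170:400,180:400],None,fx=2.6,fy=2.6,interpolation=cv2.INTER_CUBIC))
c=cams.camera_params("wrist");p,D=cams.grab_frame("wrist");W=cloud(c,D)
R=np.array(c["R"]);print((-R.T@c["t"]).round(1),R.round(2).tolist())
for v in range(225,400,12):print(v,[tuple(W[v,u].round().astype(int)) if D[v,u]>0 else 0 for u in(262,275,285,296,310)])
E
```

```text
[ 462.8 -316.7  192.1] [[0.4, -0.92, -0.0], [-0.88, -0.38, 0.27], [-0.25, -0.11, -0.96]]
225 [(np.int64(405), np.int64(-329), np.int64(17)), (np.int64(408), np.int64(-335), np.int64(19)), (np.int64(410), np.int64(-339), np.int64(19)), (np.int64(412), np.int64(-344), np.int64(19)), (np.int64(415), np.int64(-351), np.int64(17))]
237 [(np.int64(400), np.int64(-331), np.int64(18)), (np.int64(407), np.int64(-335), np.int64(32)), (np.int64(410), np.int64(-339), np.int64(34)), (np.int64(410), np.int64(-345), np.int64(28)), (np.int64(409), np.int64(-353), np.int64(18))]
249 [(np.int64(394), np.int64(-333), np.int64(19)), (np.int64(406), np.int64(-336), np.int64(44)), (np.int64(408), np.int64(-340), np.int64(44)), (np.int64(410), np.int64(-345), np.int64(43)), (np.int64(403), np.int64(-356), np.int64(18))]
261 [(np.int64(399), np.int64(-333), np.int64(44)), (np.int64(409), np.int64(-336), np.int64(63)), (np.int64(411), np.int64(-339), np.int64(63)), (np.int64(412), np.int64(-343), np.int64(62)), (np.int64(397), np.int64(-359), np.int64(17))]
273 [(np.int64(403), np.int64(-333), np.int64(65)),
[... 1875 characters left out ...]
 np.int64(127)), (np.int64(392), np.int64(-344), np.int64(100)), (np.int64(-241), np.int64(-619), np.int64(-748)), (np.int64(395), np.int64(-349), np.int64(100)), (np.int64(416), np.int64(-342), np.int64(127))]
381 [(np.int64(410), np.int64(-334), np.int64(128)), (np.int64(409), np.int64(-337), np.int64(126)), (np.int64(409), np.int64(-340), np.int64(124)), (np.int64(411), np.int64(-342), np.int64(125)), (np.int64(415), np.int64(-343), np.int64(129))]
393 [(np.int64(408), np.int64(-335), np.int64(129)), (np.int64(409), np.int64(-338), np.int64(128)), (np.int64(410), np.int64(-339), np.int64(129)), (np.int64(411), np.int64(-341), np.int64(129)), (np.int64(412), np.int64(-344), np.int64(129))]
```

View pics/w2c.png

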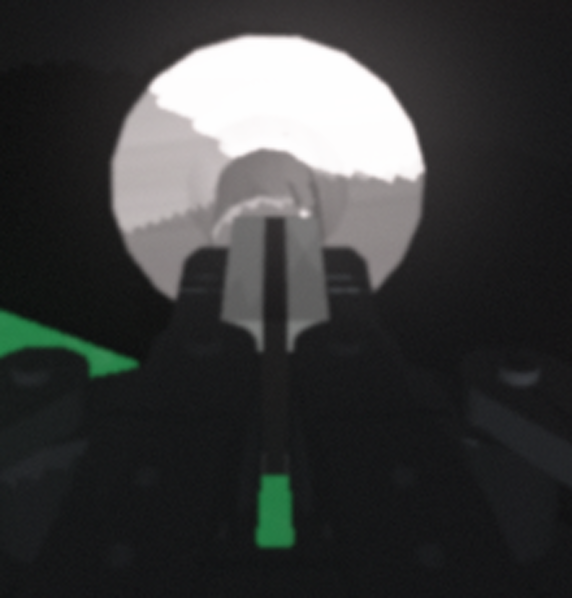

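```bash
python3 - <<'E'
from rig import r,cams
print([a for a in dir(r) if a[0]!='_'],r.tcp_to_tips,r.sense()["eef_pos"],r.sense()["qpos"])
E
```

```text
['MotionError', 'sense', 'tcp_to_tips'] 17.0 [ 400.2342651  -342.95019985   37.88521954] [-7.11313496e-01  4.53395884e-01  1.97721182e+00 -7.98240163e-06
  7.11030474e-01  4.51635917e-01]
```

Request:
drive_tool([
  [0,0,0,0],
  [0,0,0,0],
  [0,0,0,0],
  [0,0,0,0],
  [0,0,0,0],
  [0,0,0,0],
], jaw=0.45)

```text
clock: 3.42
eef_pos: [400.3, -343.0, 37.9]
tcp_rot: [3.142, -0.0, 0.408]
contact_force: [0.6, 0.1, -0.2]
opening: 0.551
```

```bash
python3 - <<'E'
from rig import r,cams
from h import *
from scipy.spatial.transform import Rotation as Ro
s=r.sense();c=cams.camera_params("wrist");p,D=cams.grab_frame("wrist");cv2.imwrite("pics/w3.png",p[:,:,::-1]);W=cloud(c,D)
T=(W-s["eef_pos"])@Ro.from_euler("xyz",s["tcp_rot"]).as_matrix()
for lo,hi in((-45,-12),(12,45)):
    m=(D>0)&(T[...,1]>lo)&(T[...,1]<hi)&(abs(T[...,0])<16)&(W[...,2]>23)
    a=T[m];o=a[np.argsort(-a[:,2])[:8]];print(len(a),o.round(1).tolist())
E
```

```text
8237 [[-1.8, -23.0, -13.6], [6.7, -22.9, -14.4], [4.5, -23.0, -14.5], [7.6, -22.9, -14.5], [-2.3, -22.9, -14.5], [-0.4, -22.8, -14.5], [6.3, -22.9, -14.6], [-2.7, -22.9, -14.6]]
7566 [[5.7, 24.4, -13.2], [-1.9, 24.3, -13.5], [-0.8, 24.2, -13.7], [7.3, 24.3, -13.8], [-1.1, 24.2, -14.2], [-2.4, 24.2, -14.2], [-1.9, 24.2, -14.3], [-2.8, 24.2, -14.5]]
```

View pics/w3.png

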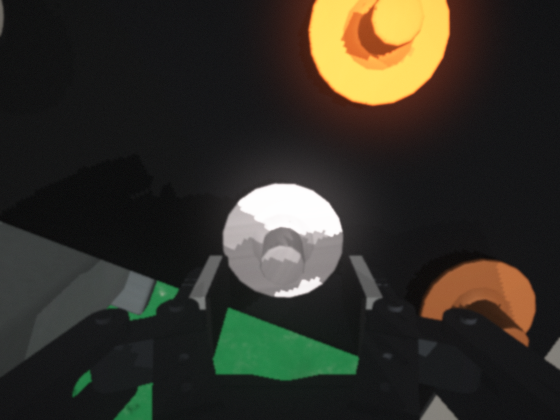

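The view shows the fingertips at about tool z = -14, not +17: they hang roughly 28 mm higher than the stated TCP implies and sit above the knob at (283,250). I'll go by what I measured and descend further.

Request:
drive_tool([
  [0,0,0.5,0],
  [0,0,0.5,0],
  [0,0,0.5,0],
  [0,0,0.5,0],
  [0,0,0.3,0],
  [0,0,0.3,0],
  [0,0,0,0],
  [0,0,0,0],
])

```text
clock: 4.13
eef_pos: [400.2, -342.9, 11.7]
tcp_rot: [-3.141, 0.0, 0.408]
contact_force: [-0.3, -0.3, 0.5]
opening: 0.555
```

Request:
drive_tool([
  [0,0,0,0],
  [0,0,0,0],
  [0,0,0,0],
  [0,0,0,0],
  [0,0,0,0],
  [0,0,0,0],
  [0,0,0,0],
  [0,0,0,0],
], jaw=1)

```text
clock: 4.8
eef_pos: [400.4, -343.1, 12.1]
tcp_rot: [3.141, -0.0, 0.408]
contact_force: [-0.2, 0.9, 5.6]
opening: 0.216
```

Gripped: opening is 0.216, about the 20 mm knob. Lifting, then moving part of the way to see the held lid and the canister.

Request:
drive_tool([
  [0,0,-0.5,0],
  [0,0,-1.5,0],
  [0,0,-2,0],
  [0,0,-2,0],
  [0,0,-2,0],
  [0,0,-2,0],
  [0,0,-2,0],
  [0,0,-2,0],
  [0,0,-2,0],
  [0,0,-2,0],
  [0,0,0,0],
  [0,0,0,0],
])

```text
clock: 5.8
eef_pos: [400.6, -343.3, 192.7]
tcp_rot: [3.14, -0.001, 0.408]
contact_force: [-0.0, 0.3, -0.3]
opening: 0.219
```

Request:
drive_tool([
  [0.8,-1.0,0,0],
  [1.0,-1.4,0,0],
  [1.0,-1.4,0,0],
  [1.0,-1.4,0,0],
  [1.0,-1.4,0,0],
  [1.0,-1.4,0,0],
  [0.7,-1.0,0,0],
  [0,0,0,0],
  [0,0,0,0],
  [0,0,0,0],
])

```text
clock: 6.63
eef_pos: [424.1, -234.8, 191.5]
tcp_rot: [-3.141, 0.001, 0.408]
contact_force: [-0.8, 0.0, 0.4]
opening: 0.212
```

```bash
cat > held.py <<'E'
import sys
from rig import r,cams
from h import *
from scipy.spatial.transform import Rotation as Ro
s=r.sense();c=cams.camera_params("wrist");p,D=cams.grab_frame("wrist");cv2.imwrite(f"pics/{sys.argv[1]}.png",p[:,:,::-1]);W=cloud(c,D)
T=(W-s["eef_pos"])@Ro.from_euler("xyz",s["tcp_rot"]).as_matrix()
print("tcp",s["eef_pos"].round(1),s["opening"],s["contact_force"].round(1))
# flange top: points in tool frame about the lid
m=(D>0)&(T[...,2]>-12)&(T[...,2]<8)&(np.hypot(T[...,0],T[...,1])<50)
a=T[m]
if len(a)>20:
    A=np.c_[a[:,:2],np.ones(len(a))];k=np.linalg.lstsq(A,a[:,2],rcond=None)[0]
    print("lid top plane z=",k.round(3),"n",len(a),"x",np.percentile(a[:,0],[0,1,99,100]).round(1),"y",np.percentile(a[:,1],[0,1,99,100]).round(1))
# vessel rim
if len(sys.argv)>2:
    x,y,z=map(float,sys.argv[2:5])
    m=(D>0)&(abs(W[...,2]-z)<5)&(np.hypot(W[...,0]-x,W[...,1]-y)<50);a=W[m]
    (cx,cy),rad=cv2.minEnclosingCircle(a[:,:2].astype(np.float32));print("rim",len(a),np.median(a[:,2]).round(1),"circ",round(cx,1),round(cy,1),round(rad,1))
    A=np.c_[2*a[:,:2],np.ones(len(a))];k=np.linalg.lstsq(A,(a[:,:2]**2).sum(1),rcond=None)[0];print("fit",k[:2].round(1),np.sqrt(k[2]+k[0]**2+k[1]**2).round(1))
E
python3 held.py w4 442.5 -152 124
```

```text
tcp [ 424.1 -234.8  191.5] 0.211882130792788 [-0.8  0.   0.4]
lid top plane z= [ 0.009  0.01  -4.528] n 7423 x [-30.1 -28.4  30.2  31.2] y [-30.3 -28.7  29.7  31.2]
rim 1533 123.9 circ 441.5 -152.6 28.7
fit [ 441.8 -152.8] 27.1
```

View pics/w4.png

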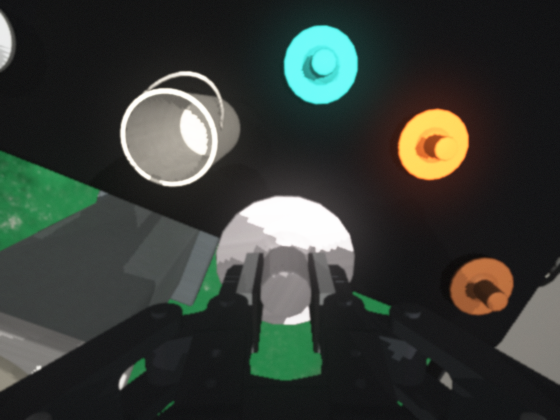

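Wrist view: the held lid is level at (286,260), centred on the tool, with its underside about at TCP height. The canister rim is at (170,137), with the bail drooping on its far side below the rim. Moving over.

Request:
drive_tool([
  [0.7,-1.0,0,0],
  [0.9,-1.3,0,0],
  [0.9,-1.3,0,0],
  [0.9,-1.3,0,0],
  [0.8,-1.1,0,0],
  [0.6,-0.9,0,0],
  [0,0,1,0],
  [0,0,1,0],
  [0,0,1,0],
  [0,0,1,0],
  [0,0,0,0],
  [0,0,0,0],
])

```text
clock: 7.68
eef_pos: [440.1, -152.4, 150.8]
tcp_rot: [-3.14, 0.002, 0.407]
contact_force: [-0.0, 0.3, 0.6]
opening: 0.218
```

```bash
python3 held.py w5 441.6 -152.6 124
```

```text
tcp [ 440.1 -152.4  150.8] 0.21770475356987345 [-0.   0.3  0.6]
lid top plane z= [ 0.009  0.009 -4.537] n 7430 x [-30.  -28.4  30.2  31.2] y [-30.2 -28.7  29.5  31.3]
rim 560 124.1 circ 453.7 -147.5 25.2
fit [ 442.  -152.3] 27.1
```

Request:
drive_tool([
  [0.05,0,0.5,0],
  [0,0,0.5,0],
  [0,0,0.4,0],
  [0,0,0.4,0],
  [0,0,0.3,0],
  [0,0,0.2,0],
  [0,0,0.2,0],
  [0,0,0.2,0],
  [0,0,0,0],
  [0,0,0,0],
])

```text
clock: 8.57
eef_pos: [441.4, -152.0, 124.9]
tcp_rot: [-3.142, 0.0, 0.408]
contact_force: [0.3, 0.0, -0.3]
opening: 0.214
```

Command went down 27 mm and there is no contact yet. Lowering another millimetre or so.

Request:
drive_tool([
  [0,0,0.1,0],
  [0,0,0.05,0],
  [0,0,0,0],
  [0,0,0,0],
])

```text
clock: 8.9
eef_pos: [442.0, -152.3, 124.0]
tcp_rot: [3.141, -0.001, 0.408]
contact_force: [-0.5, 0.4, 4.8]
opening: 0.218
```

Contact at about 5 N, at rim height. Releasing and rising.

Request:
drive_tool([
  [0,0,0,0],
  [0,0,0,0],
  [0,0,0,0],
  [0,0,0,0],
  [0,0,0,0],
  [0,0,0,0],
], jaw=0.45)

```text
clock: 9.4
eef_pos: [441.2, -152.0, 123.3]
tcp_rot: [-3.141, 0.0, 0.408]
contact_force: [-0.6, -0.2, 0.1]
opening: 0.552
```

Request:
drive_tool([
  [0,0,-0.5,0],
  [0,0,-1,0],
  [0,0,-1.5,0],
  [0,0,-1.5,0],
  [0,0,-2,0],
  [0,0,-2,0],
  [0,0,-1.5,0],
  [0,0,0,0],
  [0,0,0,0],
])

```text
clock: 10.15
eef_pos: [442.0, -152.2, 224.7]
tcp_rot: [3.14, -0.002, 0.408]
contact_force: [-0.8, 1.0, -0.6]
opening: 0.548
```

```bash
python3 - <<'E'
from rig import r,cams
from h import *
s=r.sense();c=cams.camera_params("wrist");p,D=cams.grab_frame("wrist");cv2.imwrite("pics/w6.png",p[:,:,::-1]);W=cloud(c,D)
m=(D>0)&(abs(W[...,2]-128)<4)&(np.hypot(W[...,0]-442,W[...,1]+152)<45);a=W[m]
k=np.linalg.lstsq(np.c_[a[:,:2]-[442,-152],np.ones(len(a))],a[:,2],rcond=None)[0]
print("flange plane",k.round(4),"circ",cv2.minEnclosingCircle(a[:,:2].astype(np.float32)))
print(s["clock"],s["eef_pos"],"to wide lid",go(s,(447.9,266.7,s["eef_pos"][2])))
E
```

```text
flange plane [ 2.500000e-03 -2.100000e-03  1.283211e+02] circ ((442.2056884765625, -152.37509155273438), 30.924755096435547)
10.15 [ 441.99118437 -152.24296744  224.66830682] to wide lid [ 17.16 -38.22  -0.04]
```

View pics/w6.png

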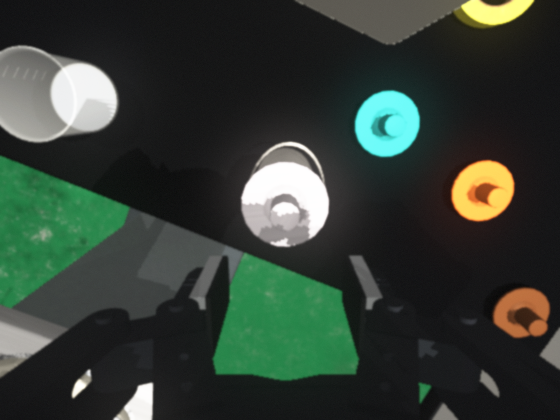

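Wrist view: the narrow lid is on the canister at (285,203), flange flat at 128.3 mm and within 1 mm of centre. The beaker is at (35,93). On to the wide lid.

Request:
drive_tool([
  [0.7,-1.5,0,0],
  [1.3,-2.9,0,0],
  [1.5,-3.3,0,0],
  [1.6,-3.6,0,0],
  [1.6,-3.6,0,0],
  [1.6,-3.6,0,0],
  [1.6,-3.6,0,0],
  [1.6,-3.6,0,0],
  [1.6,-3.5,0,0],
  [1.5,-3.4,0,0],
  [1.4,-3.1,0,0],
  [1.1,-2.5,0,0],
])

```text
clock: 11.2
eef_pos: [445.9, 268.8, 222.2]
tcp_rot: [-3.141, 0.002, 0.409]
contact_force: [0.1, 0.5, -0.1]
opening: 0.549
```

Request:
drive_tool([
  [0,0,0,0],
  [0,0,0,0],
  [0,0,0,0],
])

```text
clock: 11.45
eef_pos: [446.1, 265.8, 222.3]
tcp_rot: [3.141, 0.002, 0.409]
contact_force: [-1.0, -0.6, 0.2]
opening: 0.552
```

```bash
python3 knob.py 447.9 266.7 41 50 w7; python3 -c "
from rig import r
print(r.sense()['qpos'].round(2),r.sense()['tcp_rot'])"
```

```text
355 [448.5 267.8  44. ] [19.2 19.6  5.4] circ 447.9 267.7 10.0
tcp [446.1 265.8 222.3] 0.5520004061823174 [-1.  -0.6  0.2]
[ 0.53  0.19  1.85 -0.    1.1   1.7 ] [3.14105930e+00 1.81388829e-03 4.07530321e-01]
```

Request:
drive_tool([
  [0.26,-0.09,2,0],
  [0,0,2.5,0],
  [0,0,2.5,0],
  [0,0,2.5,0],
  [0,0,2.5,0],
  [0,0,2.5,0],
  [0,0,2,0],
  [0,0,1.5,0],
  [0,0,1,0],
  [0,0,0,0],
  [0,0,0,0],
])

```text
clock: 12.42
eef_pos: [448.9, 267.6, 33.4]
tcp_rot: [3.141, 0.001, 0.407]
contact_force: [-0.2, -1.0, 0.4]
opening: 0.548
```

Request:
drive_tool([
  [0,0,0.6,0],
  [0,0,0.6,0],
  [0,0,0.5,0],
  [0,0,0.4,0],
  [0,0,0,0],
  [0,0,0,0],
])

```text
clock: 12.92
eef_pos: [448.7, 268.3, 12.2]
tcp_rot: [3.142, 0.001, 0.408]
contact_force: [-0.2, -0.6, -0.0]
opening: 0.553
```

Request:
drive_tool([
  [0,0,0,0],
  [0,0,0,0],
  [0,0,0,0],
  [0,0,0,0],
  [0,0,0,0],
  [0,0,0,0],
  [0,0,0,0],
  [0,0,0,0],
], jaw=1)

```text
clock: 13.58
eef_pos: [449.1, 268.5, 12.7]
tcp_rot: [-3.141, -0.0, 0.408]
contact_force: [-1.5, 0.6, 5.4]
opening: 0.216
```

Request:
drive_tool([
  [0,0,-0.5,0],
  [0,0,-1,0],
  [0,0,-1.5,0],
  [0,0,-2,0],
  [0,0,-2,0],
  [0,0,-2,0],
  [0,0,-2,0],
  [0,0,-2,0],
  [0,0,-1,0],
  [0,0,0,0],
])

```text
clock: 14.42
eef_pos: [450.2, 269.0, 155.0]
tcp_rot: [-3.141, -0.004, 0.408]
contact_force: [0.5, -0.0, -1.3]
opening: 0.215
```

Request:
drive_tool([
  [-0.6,1.1,0,0],
  [-0.9,1.7,0,0],
  [-1.0,2.0,0,0],
  [-1.0,2.0,0,0],
  [-1.0,2.0,0,0],
  [-0.9,1.6,0,0],
  [-0.6,1.0,0,0],
  [0,0,0,0],
  [0,0,0,0],
  [0,0,0,0],
])

```text
clock: 15.25
eef_pos: [439.1, 140.2, 152.1]
tcp_rot: [-3.141, 0.0, 0.408]
contact_force: [-0.2, 0.6, -0.4]
opening: 0.215
```

```bash
python3 held.py w8 435 56 86; python3 - <<'E'
from rig import cams
import cv2
p,D=cams.grab_frame("top");cv2.imwrite("pics/x.png",p[:,:,::-1])
E
```

```text
tcp [439.1 140.2 152.1] 0.21496406047740454 [-0.2  0.6 -0.4]
lid top plane z= [ 0.004  0.005 -3.786] n 14309 x [-40.6 -38.2  37.4  39. ] y [-39.  -36.9  38.1  40.1]
rim 969 84.2 circ 435.5 54.8 35.0
fit [435.   55.8] 33.0
```

View pics/w8.png

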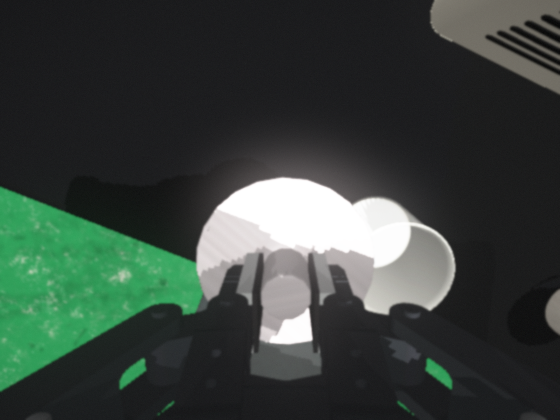

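Wrist view: the lid is held level at (285,265), and the beaker rim at (410,265) is fitted at (435.3, 55.2) with radius 35. Moving over it.

Request:
drive_tool([
  [-0.5,1.0,0,0],
  [-0.7,1.5,0,0],
  [-0.7,1.5,0,0],
  [-0.7,1.5,0,0],
  [-0.6,1.2,0,0],
  [-0.45,0.9,0,0],
  [0,0,1,0],
  [0,0,1,0],
  [0,0,1,0],
  [0,0,0,0],
  [0,0,0,0],
])

```text
clock: 16.27
eef_pos: [434.8, 56.0, 121.3]
tcp_rot: [-3.141, 0.002, 0.409]
contact_force: [-0.4, 0.2, -0.6]
opening: 0.216
```

```bash
python3 held.py w9 435.3 55 84; python3 -c "
from rig import r
from h import *
print(go(r.sense(),(435.7,56,86.2)))"
```

```text
tcp [434.8  56.  121.3] 0.2162328065329837 [-0.4  0.2 -0.6]
lid top plane z= [ 0.005  0.005 -3.803] n 14290 x [-41.  -38.   37.3  38.8] y [-38.9 -36.9  38.   40.1]
rim 321 85.2 circ 459.2 66.4 21.9
fit [436.4  56.3] 31.8
[0.03 0.02 3.57]
```

Request:
drive_tool([
  [0.1,0,0.6,0],
  [0,0,0.6,0],
  [0,0,0.5,0],
  [0,0,0.5,0],
  [0,0,0.4,0],
  [0,0,0.3,0],
  [0,0,0.2,0],
  [0,0,0.2,0],
  [0,0,0.1,0],
  [0,0,0,0],
  [0,0,0,0],
])

```text
clock: 17.23
eef_pos: [436.7, 56.0, 88.5]
tcp_rot: [3.142, -0.0, 0.408]
contact_force: [-0.1, 0.1, -0.9]
opening: 0.217
```

Request:
drive_tool([
  [0,0,0.1,0],
  [0,0,0.08,0],
  [0,0,0,0],
  [0,0,0,0],
])

```text
clock: 17.57
eef_pos: [436.6, 56.1, 86.6]
tcp_rot: [3.142, -0.0, 0.408]
contact_force: [-0.3, -0.7, -0.8]
opening: 0.212
```

Request:
drive_tool([
  [0,0,0.08,0],
  [0,0,0,0],
  [0,0,0,0],
])

```text
clock: 17.82
eef_pos: [436.9, 56.1, 86.3]
tcp_rot: [3.141, -0.001, 0.408]
contact_force: [-2.2, -0.7, 8.0]
opening: 0.217
```

Contact at 8 N, at rim height. Releasing and rising.

Request:
drive_tool([
  [0,0,0,0],
  [0,0,0,0],
  [0,0,0,0],
  [0,0,0,0],
  [0,0,0,0],
  [0,0,0,0],
], jaw=0.45)

```text
clock: 18.32
eef_pos: [436.5, 56.0, 85.7]
tcp_rot: [-3.142, 0.0, 0.408]
contact_force: [-0.2, -0.3, -0.2]
opening: 0.555
```

Request:
drive_tool([
  [0,0,-0.5,0],
  [0,0,-1,0],
  [0,0,-1.5,0],
  [0,0,-2,0],
  [0,0,-2,0],
  [0,0,-2,0],
  [0,0,-2,0],
  [0,0,-2,0],
  [0,0,-1,0],
  [0,0,0,0],
  [0,0,0,0],
  [0,0,0,0],
])

```text
clock: 19.32
eef_pos: [435.9, 56.0, 224.9]
tcp_rot: [-3.141, 0.001, 0.408]
contact_force: [-0.5, 0.3, -0.4]
opening: 0.547
```

```bash
python3 - <<'E'
from rig import r,cams
from h import *
s=r.sense();print(s["clock"],s["contact_force"])
for n in("wrist","top"):
    c=cams.camera_params(n);p,D=cams.grab_frame(n);cv2.imwrite(f"pics/end_{n}.png",p[:,:,::-1]);W=cloud(c,D)
    for x,y,z in((435.3,55,90),(442,-152.4,128)):
        m=(D>0)&(abs(W[...,2]-z)<4)&(np.hypot(W[...,0]-x,W[...,1]-y)<50);a=W[m]
        if len(a)<30:continue
        k=np.linalg.lstsq(np.c_[a[:,:2]-[x,y],np.ones(len(a))],a[:,2],rcond=None)[0]
        print(n,len(a),k.round(4),cv2.minEnclosingCircle(a[:,:2].astype(np.float32)))
E
```

```text
19.3167 [-0.54009641  0.31779442 -0.41684784]
wrist 6711 [-1.50000e-03  1.10000e-03  9.01758e+01] ((435.7820129394531, 55.17350387573242), 39.881839752197266)
wrist 3013 [ 5.100000e-03 -2.540000e-02  1.286386e+02] ((441.82623291015625, -151.91184997558594), 31.304733276367188)
top 79 [-1.50000e-03 -2.93000e-02  8.89283e+01] ((431.7569274902344, 27.686840057373047), 26.212329864501953)
top 305 [-7.800000e-03 -2.100000e-03  1.280886e+02] ((442.6763000488281, -152.45193481445312), 30.768569946289062)
```

View pics/end_wrist.png

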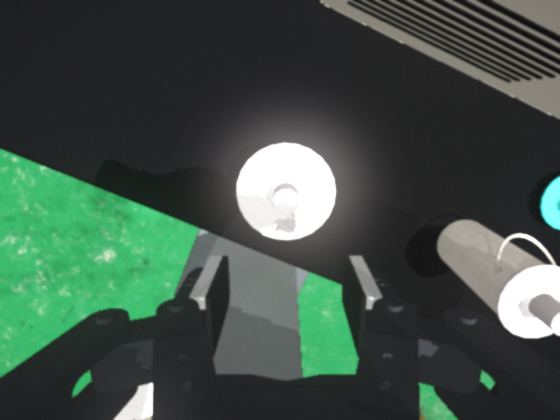

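The final wrist view shows the wide lid flat on the beaker at (286,192), top at 90.2 mm and centred to within about 0.5 mm. The lidded canister stands at (530,300). Handing in.

```bash
python3 -c "
from rig import job
print(job.sign_off())"
```

```text
the job is handed in; nothing more can be done
None
```

Both lids are on their vessels, and I handed the job in at about 19.4 s. The narrow steel lid is on the canister and the wide lid is on the beaker. Both vessels are standing where they were, and the gripper is clear of everything.

**Last checks**
- **Canister:** the lid's flange top is at 128.1–128.6 mm (128 expected). It looked level just after release, and it is within about 1 mm of the rim centre.
- **Beaker:** the lid's flange top is at 90.2 mm (90 expected), level and within about 0.5 mm of the rim centre.
- **Forces:** the highest contact reading was about 8 N.

**What failed or disagreed**
- **First grasp:** it closed on nothing. The wrist depth image showed the fingertips roughly 20–30 mm higher than the stated tool point, so I used the measured height from then on.
- **Later canister reading:** a final oblique wrist view gave it a slope of about 1.5°. The top camera showed less than 0.5°.
- **Top view of the beaker:** the arm seems to have blocked much of it, so that top-camera fit was not usable. I relied on the wrist camera there.

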